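# Make up the two-part paint kits

### The job

Make up the four two-part paint kits for the crew: stand each hardener bottle upright in the sunken middle of the lid of the base tin that matches it in both colour and size (blue with blue, orange with orange; large bottle on the large 1-litre tin, small bottle on the small half-litre tin) and let go of it. Leave the tins where they stand, and do not disturb the black-capped thinner bottle or the roll of tape.

Things in the scene. Friction and masses are not known exactly. Their poses are not given: they have to be found in the camera images.
- hardener_large_blue: LARGE hardener bottle with cap and label band in BLUE: closed round white plastic bottle, loose, standing upright, 52 mm in diameter up to 77 mm above its foot (the part to grip), then tapering to the cap; 110 mm tall over all, about 0.2 kg. Origin: centre of its underside; z up along the bottle.
- hardener_small_blue: SMALL hardener bottle with cap and label band in BLUE: closed round white plastic bottle, loose, standing upright, 40 mm in diameter up to 62 mm above its foot (the part to grip), then tapering to the cap; 88 mm tall over all, about 0.1 kg. Origin: centre of its underside; z up along the bottle.
- hardener_large_orange: LARGE hardener bottle with cap and label band in ORANGE: closed round white plastic bottle, loose, standing upright, 52 mm in diameter up to 77 mm above its foot (the part to grip), then tapering to the cap; 110 mm tall over all, about 0.2 kg. Origin: centre of its underside; z up along the bottle.
- hardener_small_orange: SMALL hardener bottle with cap and label band in ORANGE: closed round white plastic bottle, loose, standing upright, 40 mm in diameter up to 62 mm above its foot (the part to grip), then tapering to the cap; 88 mm tall over all, about 0.1 kg. Origin: centre of its underside; z up along the bottle.
- tin_large_blue: LARGE (1-litre) base paint tin with lid and label band in BLUE: closed round tin, full and heavy (1.4 kg), loose, standing upright, 110 mm in diameter over the rim, 120 mm tall to the top of its metal rim. The flat coloured lid plate, 80 mm in diameter, lies 6 mm below the rim, at 114 mm above the underside. Origin: centre of its underside; z up.
- tin_small_blue: SMALL (half-litre) base paint tin with lid and label band in BLUE: closed round tin, full and heavy (0.75 kg), loose, standing upright, 88 mm in diameter over the rim, 100 mm tall to the top of its metal rim. The flat coloured lid plate, 66 mm in diameter, lies 6 mm below the rim, at 94 mm above the underside. Origin: centre of its underside; z up.
- tin_large_orange: LARGE (1-litre) base paint tin with lid and label band in ORANGE: closed round tin, full and heavy (1.4 kg), loose, standing upright, 110 mm in diameter over the rim, 120 mm tall to the top of its metal rim. The flat coloured lid plate, 80 mm in diameter, lies 6 mm below the rim, at 114 mm above the underside. Origin: centre of its underside; z up.
- tin_small_orange: SMALL (half-litre) base paint tin with lid and label band in ORANGE: closed round tin, full and heavy (0.75 kg), loose, standing upright, 88 mm in diameter over the rim, 100 mm tall to the top of its metal rim. The flat coloured lid plate, 66 mm in diameter, lies 6 mm below the rim, at 94 mm above the underside. Origin: centre of its underside; z up.
- thinner: Thinner bottle, a bystander that stays where it is: same shape as a large hardener bottle (52 mm in diameter, 110 mm tall) but of grey plastic with a BLACK cap and a grey band. Loose, upright, among the hardener bottles. Origin: centre of its underside.
- tape: Roll of green masking tape lying flat, a bystander that stays where it is: 92 mm outside, 72 mm inside, 24 mm high, loose. Origin: centre of its underside.
Not all that is in view belongs to the job. What is shaped like the tin_small_orange but purple is not meant. What is shaped like the hardener_large_blue but yellow is not meant.

How it is judged:
At the end, for the whole second after the job is handed in: Each hardener bottle stands released and at rest on the sunken lid of the tin of its own colour and size: within 15 mm of its centre, 4 mm of full depth, 4 degrees of upright. Tins upright; tins, thinner and tape within 25 mm of their starts; thinner standing (horizontal distance between hardener_large_blue and tin_large_blue below 0.015 m and z of hardener_large_blue in the frame of tin_large_blue between 0.11 and 0.118 m and angle between each of hardener_large_blue, hardener_small_blue, hardener_large_orange, hardener_small_orange's own z axis and vertical below 0.07 rad and linear speed of each of hardener_large_blue, hardener_small_blue, hardener_large_orange, hardener_small_orange below 0.02 m/s and angular speed of each of hardener_large_blue, hardener_small_blue, hardener_large_orange, hardener_small_orange below 0.2 rad/s and angle between each of tin_large_blue, tin_small_blue, tin_large_orange, tin_small_orange's own z axis and vertical below 0.05 rad and distance of each of tin_large_blue, tin_small_blue, tin_large_orange, tin_small_orange, thinner, tape from where it was at the start of the episode below 0.025 m and horizontal distance between hardener_small_blue and tin_small_blue below 0.015 m and z of hardener_small_blue in the frame of tin_small_blue between 0.09 and 0.098 m and horizontal distance between hardener_large_orange and tin_large_orange below 0.015 m and z of hardener_large_orange in the frame of tin_large_orange between 0.11 and 0.118 m and horizontal distance between hardener_small_orange and tin_small_orange below 0.015 m and z of hardener_small_orange in the frame of tin_small_orange between 0.09 and 0.098 m and angle between thinner's own z axis and vertical below 0.1 rad); the robot touches nothing.
It fails at once if a base tin was pushed away from where it stood (more than 25 mm) (distance of any of tin_large_blue, tin_small_blue, tin_large_orange, tin_small_orange from where it was at the start of the episode above 0.025 m).
It fails at once if the thinner bottle or the tape roll was disturbed (moved more than 25 mm, or the bottle knocked over) (distance of any of thinner, tape from where it was at the start of the episode above 0.025 m or angle between thinner's own z axis and vertical above 0.4 rad).
It also fails if it takes over 120 s, if anything falls off the work surface, if the arm or the gripper's body presses on something with over 40 N, if the wrist force passes 120 N, or if a joint passes its speed limit or range.

### The arm

A 6-joint arm with a two-finger parallel gripper is mounted at the origin on the work surface. World frame = base frame: x ahead of the robot, y to its left, z up, the work surface at z = 0. Lengths are in m, angles in rad, forces in N, time in s.
With the tool pointing down it reaches from about 0.375 to 0.9 m from the base axis. Payload 3.1 kg.
Tool frame: the origin (TCP) lies between the finger pads; the fingertips stand 22 mm ahead of it and the grasp point (between the pads) lies 3 mm ahead of it; z points along the fingers, y is the direction in which the jaws open and shut (so a half turn about z gives the same grasp; the last joint's range is limited). The gripper opens to 85 mm and grips with 20 to 120 N. Pads are 22 mm wide; open, the fingers measure 114 mm over their backs; the gripper's body (76 mm by 85 mm) begins 54 mm behind the grasp point. The pads swing forward as they close: fully open they stand 13 mm farther back than shut.
Start: joints at [-1.494, 0.527, 1.433, -0, 1.181, -0.178], TCP at [0.158, -0.605, 0.253] pointing down, gripper open.
Joint ranges: [-3.08, 3.08], [-0.75, 2.2], [0.22, 2.44], [-1.43, 4.57], [0, 2.65], [-2.85, 2.85]. Speed limits (rad/s): [2.79, 2.79, 3.14, 3.14, 3.14, 3.14].

### API

Orientations are given as a unit quaternion [x, y, z, w].
In Python, from station import status, snapshot, manip gives the robot as it stands.
- The arm moves only by the tool move_arm, never from a script. Its argument "plan" is a list that holds one entry, the list of rows, each a list of 7 numbers: the turn, a rotation vector about the tool's x, y, z scaled (see below), then the shift along the tool's x, y, z scaled (see below), then the closure, from 0 (fully open) to 1 (shut). A call has exactly 8 rows; each row is the pose to reach, as a shift and turn from the pose commanded when the call began, along the tool's axes at that moment; what a row does not reach only later rows make up. The controller multiplies each number of a shift by 100 mm and each number of a turn by pi/4 rad. A row lasts 1/8 s, in which the tool goes at most 62.5 mm and 10.7 degrees, less where a joint would pass 70% of its speed; a pose out of reach is approached as far as the arm can. A call with a number of a shift or a turn outside -1 to 1 is refused whole. A call with a gripper value outside its range is refused whole. The fingers move at their own pace and stop on an object; "force" is the grip in N (left out, the last holds). Time passes only in rows, so rows that repeat a pose let the fingers close, or fill a call up. It gives the time, the measured TCP pose, the force and the opening at its end, in the units of the state.
- status.sense(): the state, without advancing time (a new reading comes with each control period).
- snapshot(name): name is "scene" or "top" or "wrist"; returns a dict with "img" (420x560x3 uint8, red, green, blue), "depth" (420x560 float32, m along the optical axis (not along the pixel's ray), 0 where there is no reading), "mtx" (3x3 intrinsics, pixels), "T" (4x4, takes a point from camera to world coordinates). Camera axes: x right, y up, looking along -z (the intrinsics and any distortion apply to the point x, -y, -z); pixel columns grow to the right and rows downward; lengths in m; the calibration is good to about 2 mm. The wrist camera is an equidistant fisheye: a pixel r from the principal point sees the ray r / f radians off the axis. A picture is of the moment at which its call begins.
- manip.sign_off(): hands the job in, once; it reports no verdict.
The state is a dict: "t": time; "q": joint angles; "qd": joint speeds; "tau": joint torques, N m; "tcp_pos": TCP position; "tool_rot": TCP orientation; "force": force on the tool from outside, world axes, zero at the start; "ft_torque": the same for the moment, N m; "finger_gap": opening from 0.0 (shut) to 1.0 (fully open).
Only numpy, scipy, OpenCV 4.12 (cv2) and the standard library are available. Lean on these libraries where they do the work, as an engineer would, in place of code of your own. Each camera call takes 0.05 s, during which the arm holds its last target. There are 200 camera calls.

## Working session

There is one attempt and no reset: what is moved stays moved. The work goes in short steps, Python scripts to look and compute and a tool call to move; the robot and the scene stay as the last step left them, time stands still between calls to the robot, and variables do not carry over. Pictures are saved under pics/ and viewed, on a budget of 14 in all, crops included, one or two more only if the job needs it, and the job is handed in when it is done.

Besides the shell and the picture viewer there is one more tool, called after ">>>" by a JSON object that holds its "fn" and its "kwargs", one argument or row to a line. move_arm: Moves the arm, as the interface text tells. Its arguments: {"type":"object","properties":{"plan":{"type":"array"},"force":{"type":"number"}},"required":["plan"]}

```bash
mkdir -p pics; cat > h.py <<'E'
import numpy as np, cv2
from station import status, snapshot, manip
def pts(s):
    d=s["depth"];h,w=d.shape;K=s["mtx"]
    u,v=np.meshgrid(np.arange(w),np.arange(h))
    P=np.stack([(u-K[0,2])/K[0,0]*d,-(v-K[1,2])/K[1,1]*d,-d],-1)
    return P@s["T"][:3,:3].T+s["T"][:3,3]
E
python3 - <<'E'
from h import *
for n in("scene","top"):
    s=snapshot(n);np.savez(n+".npz",**s)
    cv2.imwrite(f"pics/{n}0.png",s["img"][:,:,::-1]);print(n,s["mtx"].tolist(),s["T"].round(3).tolist(),s.keys())
    P=pts(s);print(np.median(P[s["depth"]>0][:,2]))
st=status.sense();print({k:np.round(v,3).tolist() for k,v in st.items()})
E
```

```text
scene [[531.9426578213933, 0.0, 286.77797074227357], [0.0, 531.9426578213933, 203.47221892743272], [0.0, 0.0, 1.0]] [[-0.103, -0.686, 0.72, 1.422], [0.995, -0.07, 0.076, 0.2], [-0.002, 0.724, 0.69, 0.901], [0.0, 0.0, 0.0, 1.0]] dict_keys(['img', 'depth', 'mtx', 'T'])
0.0002910620619674953
top [[422.6057778035187, 0.0, 279.5882201589197], [0.0, 422.6057778035187, 216.22113309786258], [0.0, 0.0, 1.0]] [[0.021, 0.995, -0.099, 0.405], [-1.0, 0.02, -0.01, 0.093], [-0.008, 0.099, 0.995, 1.072], [0.0, 0.0, 0.0, 1.0]] dict_keys(['img', 'depth', 'mtx', 'T'])
0.00047254538489560627
{'t': 0.1, 'q': [-1.494, 0.528, 1.434, -0.0, 1.181, -0.179], 'qd': [0.0, -0.002, -0.005, 0.0, -0.0, 0.001], 'tau': [-0.001, -44.331, -17.859, -0.0, 0.004, 0.0], 'tcp_pos': [0.158, -0.604, 0.252], 'tool_rot': [0.992, 0.128, 0.0, -0.001], 'force': [-0.258, 0.435, 0.448], 'ft_torque': [0.033, -0.031, -0.005], 'finger_gap': 0.998}
```

View pics/top0.png

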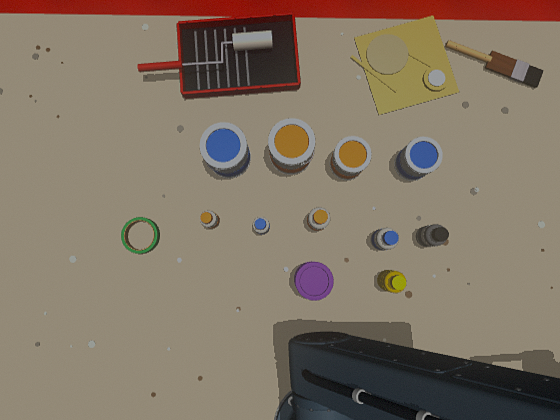

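View pics/scene0.png

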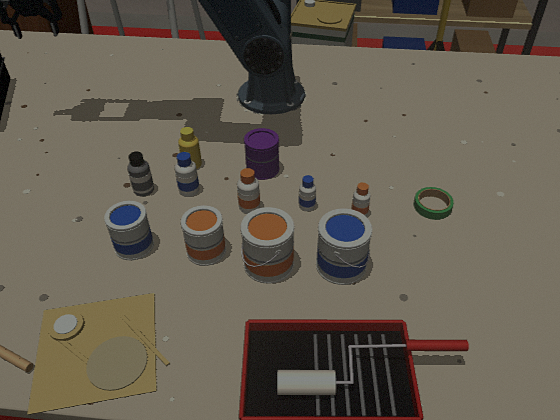

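The top view shows these, all matching the descriptions:

- **Tins:** large blue (223,147), large orange (292,140), small orange (352,156), small blue (423,156).
- **Bottles:** small orange (208,218), small blue (261,226), large orange (318,218), large blue (388,239).
- **Not for this job:** thinner (433,235), yellow decoy (396,281), purple decoy tin (314,281), tape (140,235).

Next I'll measure them from both views.

```bash
cat > meas.py <<'E'
from h import *
def ray_plane(s,u,v,z):
    K=s["mtx"];d=s["T"][:3,:3]@np.array([(u-K[0,2])/K[0,0],-(v-K[1,2])/K[1,1],-1]);o=s["T"][:3,3]
    return (o+d*(z-o[2])/d[2])[:2]
# name: top seed px, scene seed px, top height
O=dict(TLB=((223,147),(345,228),.114),TLO=((292,140),(268,226),.114),TSO=((352,156),(204,219),.094),TSB=((423,156),(126,215),.094),
 BSO=((208,218),(362,188),.088),BSB=((261,226),(308,182),.088),BLO=((318,218),(247,175),.110),BLB=((388,239),(184,159),.110),
 THIN=((433,235),(137,158),.110),YEL=((396,281),(187,133),.110))
if __name__=="__main__":
    S={n:dict(np.load(n+".npz")) for n in("scene","top")}
    for n,(a,b,z) in O.items():
        for c,(u,v) in(("top",a),("scene",b)):
            s=S[c];P=pts(s);I=cv2.cvtColor(s["img"],cv2.COLOR_RGB2HSV).astype(int)
            w=30;sl=np.s_[v-w:v+w,u-w:u+w]
            m=(abs(P[...,2]-z)<(.004 if n[0]=="T" and n!="THIN" else .003))&(s["depth"]>0)
            hue=I[v,u,0]
            if n!="THIN": m&=(I[...,1]>110)&(abs(I[...,0]-hue)<12)
            m2=np.zeros_like(m);m2[sl]=m[sl]
            k,l,stt,cen=cv2.connectedComponentsWithStats(m2.astype(np.uint8))
            if k<2: print(n,c,"none");continue
            j=1+np.argmax(stt[1:,4]);q=l==j
            (cu,cv_),r=cv2.minEnclosingCircle(np.argwhere(q)[:,::-1].astype(np.float32))
            print(n,c,"px",cen[j].round(1),"n",stt[j,4],"meanP",P[q].mean(0).round(4),"ray",ray_plane(s,*cen[j],z).round(4),"ext mm",(np.ptp(P[q][:,:2],axis=0)*1e3).round(0),"hue",hue)
E
python3 meas.py
```

```text
TLB top px [222.6 145. ] n 850 meanP [0.6643 0.238  0.1143] ray [0.6643 0.238 ] ext mm [77. 77.] hue 110
TLB scene px [344.7 227.8] n 784 meanP [0.6611 0.2386 0.1142] ray [0.6612 0.2387] ext mm [75. 78.] hue 111
TLO top px [291.3 141. ] n 866 meanP [0.6766 0.0789 0.1143] ray [0.6766 0.0789] ext mm [78. 77.] hue 19
TLO scene px [267.  226.5] n 793 meanP [0.6735 0.0802 0.1142] ray [0.6736 0.0802] ext mm [76. 78.] hue 12
TSO top px [352.3 153.7] n 572 meanP [ 0.6541 -0.0656  0.0943] ray [ 0.6542 -0.0656] ext mm [63. 64.] hue 19
TSO scene px [201.2 220.2] n 481 meanP [ 0.6503 -0.0646  0.0941] ray [ 0.6503 -0.0646] ext mm [63. 64.] hue 13
TSB top px [423.2 154.4] n 554 meanP [ 0.6556 -0.2321  0.0944] ray [ 0.6557 -0.2322] ext mm [61. 62.] hue 110
TSB scene px [124.9 215. ] n 442 meanP [ 0.6517 -0.2313  0.0941] ray [ 0.6518 -0.2313] ext mm [60. 62.] hue 110
BSO top px [205.9 217.3] n 84 meanP [0.4975 0.2754 0.0878] ray [0.4975 0.2753] ext mm [24. 24.] hue 20
BSO scene px [362.4 186. ] n 67 meanP [0.4989 0.277  0.0877] ray [0.4992 0.277 ] ext mm [31. 25.] hue 13
BSB top px [259.9 223.6] n 8
[... 352 characters left out ...]
[0.505  0.0107] ext mm [35. 30.] hue 13
BLB top px [390.7 237.4] n 141 meanP [ 0.4579 -0.1509  0.11  ] ray [ 0.4579 -0.1509] ext mm [30. 30.] hue 110
BLB scene px [182.9 155.8] n 78 meanP [ 0.4585 -0.1499  0.1097] ray [ 0.4589 -0.1497] ext mm [33. 30.] hue 111
THIN top px [440.9 233.9] n 151 meanP [ 0.4681 -0.2646  0.1101] ray [ 0.4681 -0.2646] ext mm [32. 33.] hue 19
THIN scene px [134.5 155.8] n 92 meanP [ 0.4699 -0.2648  0.1096] ray [ 0.4704 -0.2645] ext mm [36. 33.] hue 60
YEL top px [398.5 282.5] n 159 meanP [ 0.3569 -0.1677  0.1099] ray [ 0.3569 -0.1677] ext mm [29. 30.] hue 31
YEL scene px [186.  130.8] n 83 meanP [ 0.3594 -0.1667  0.1098] ray [ 0.3597 -0.1666] ext mm [37. 31.] hue 28
```

Both views agree to within 2–4 mm, and the heights, lid diameters (about 78 and 63 mm) and cap heights match the given sizes. Next I'll confirm which bottle is which in one enlarged crop, then move.

```bash
python3 - <<'E'
from h import *
s=np.load("scene.npz");c=s["img"][110:290,90:400,::-1]
cv2.imwrite("pics/crop.png",cv2.resize(c,None,fx=2.5,fy=2.5,interpolation=cv2.INTER_CUBIC))
st=status.sense();print(st["tcp_pos"],st["tool_rot"],2*np.arctan2(st["tool_rot"][1],st["tool_rot"][0]))
E
```

```text
[ 0.1581138  -0.60406138  0.25245504] [ 9.91831092e-01  1.27554692e-01  4.59561871e-05 -9.39622073e-04] 0.25580639191192056
```

View pics/crop.png

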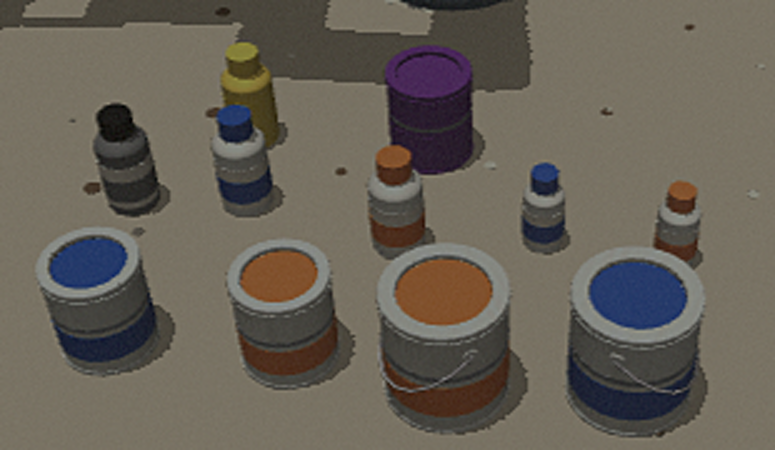

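>>> {"fn": "move_arm", "kwargs": {
  "plan": [
    [[0, 0, 0, 0.12, -0.12, 0, 0], [0, 0, 0, 0.25, -0.25, 0, 0], [0, 0, 0, 0.37, -0.37, 0, 0], [0, 0, 0, 0.5, -0.5, 0, 0], [0, 0, 0, 0.62, -0.62, 0, 0], [0, 0, 0, 0.75, -0.75, 0, 0], [0, 0, 0, 0.87, -0.87, 0, 0], [0, 0, 0, 1, -1, 0, 0]]
  ],
  "force": 40
}}

```text
t: 1.1
tcp_pos: [0.2302, -0.4817, 0.2534]
tool_rot: [0.992, 0.127, 0.0, 0.0]
force: [0.2, 0.1, 0.3]
finger_gap: 1.001
```

The crop confirms all four bottles and tins: the large blue bottle is at (242,160), with the black-capped thinner to its left at (125,160) and the yellow decoy behind it at (247,95). I'll carry on over the scene.

>>> {"fn": "move_arm", "kwargs": {
  "plan": [
    [[0, 0, 0, 0.12, -0.12, 0, 0], [0, 0, 0, 0.25, -0.25, 0, 0], [0, 0, 0, 0.37, -0.37, 0, 0], [0, 0, 0, 0.5, -0.5, 0, 0], [0, 0, 0, 0.62, -0.62, 0, 0], [0, 0, 0, 0.75, -0.75, 0, 0], [0, 0, 0, 0.87, -0.87, 0, 0], [0, 0, 0, 1, -1, 0, 0]]
  ]
}}

```text
t: 2.1
tcp_pos: [0.3016, -0.3596, 0.2533]
tool_rot: [0.992, 0.127, 0.0, 0.0]
force: [-0.4, -0.2, 0.4]
finger_gap: 0.997
```

>>> {"fn": "move_arm", "kwargs": {
  "plan": [
    [[0, 0, 0, 0.12, -0.12, 0, 0], [0, 0, 0, 0.25, -0.25, 0, 0], [0, 0, 0, 0.37, -0.37, 0, 0], [0, 0, 0, 0.5, -0.5, 0, 0], [0, 0, 0, 0.62, -0.62, 0, 0], [0, 0, 0, 0.75, -0.75, 0, 0], [0, 0, 0, 0.87, -0.87, 0, 0], [0, 0, 0, 1, -1, 0, 0]]
  ]
}}

```text
t: 3.1
tcp_pos: [0.373, -0.2376, 0.2533]
tool_rot: [0.992, 0.128, 0.0, 0.0]
force: [0.2, -0.7, -0.6]
finger_gap: 1.002
```

>>> {"fn": "move_arm", "kwargs": {
  "plan": [
    [[0, 0, 0.05, 0.12, -0.08, 0, 0], [0, 0, 0.1, 0.25, -0.16, 0, 0], [0, 0, 0.15, 0.37, -0.24, 0, 0], [0, 0, 0.2, 0.5, -0.32, 0, 0], [0, 0, 0.25, 0.65, -0.4, 0, 0], [0, 0, 0.3, 0.8, -0.5, 0, 0], [0, 0, 0.326, 1, -0.6, 0, 0], [0, 0, 0.326, 1, -0.6, 0, 0]]
  ]
}}

```text
t: 4.1
tcp_pos: [0.4549, -0.1541, 0.2533]
tool_rot: [1.0, 0.001, 0.0, 0.0]
force: [0.1, -0.3, 0.2]
finger_gap: 0.998
```

>>> {"fn": "move_arm", "kwargs": {
  "plan": [
    [[0, 0, 0, 0.03, -0.04, 0.12, 0], [0, 0, 0, 0.03, -0.04, 0.25, 0], [0, 0, 0, 0.03, -0.04, 0.37, 0], [0, 0, 0, 0.03, -0.04, 0.5, 0], [0, 0, 0, 0.03, -0.04, 0.62, 0], [0, 0, 0, 0.03, -0.04, 0.75, 0], [0, 0, 0, 0.03, -0.04, 0.9, 0], [0, 0, 0, 0.03, -0.04, 1, 0]]
  ]
}}

```text
t: 5.1
tcp_pos: [0.4568, -0.151, 0.1523]
tool_rot: [1.0, -0.0, -0.0, -0.0]
force: [-0.5, 0.1, 0.3]
finger_gap: 0.999
```

```bash
python3 - <<'E'
from h import *
s=snapshot("wrist");cv2.imwrite("pics/wrist1.png",s["img"][:,:,::-1])
E
```

```text
(no output)
```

View pics/wrist1.png

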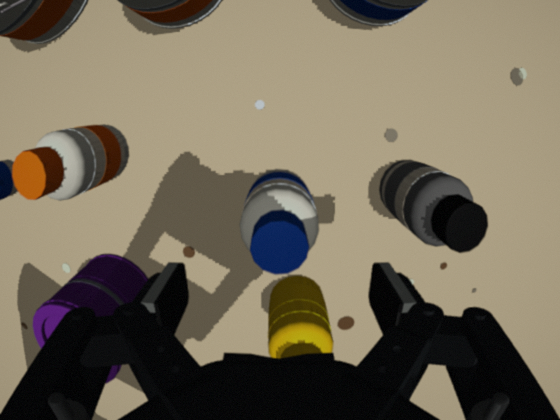

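The wrist view shows the blue cap at (278,243), midway between the fingers (178 and 380), with the thinner clear of the right finger. Now I'll descend and grip.

>>> {"fn": "move_arm", "kwargs": {
  "plan": [
    [[0, 0, 0, 0.01, 0, 0.15, 0], [0, 0, 0, 0.01, 0, 0.3, 0], [0, 0, 0, 0.01, 0, 0.45, 0], [0, 0, 0, 0.01, 0, 0.6, 0], [0, 0, 0, 0.01, 0, 0.72, 0], [0, 0, 0, 0.01, 0, 0.82, 0], [0, 0, 0, 0.01, 0, 0.87, 0], [0, 0, 0, 0.01, 0, 0.87, 0]]
  ]
}}

```text
t: 6.15
tcp_pos: [0.458, -0.1511, 0.0661]
tool_rot: [1.0, -0.0, -0.0, -0.0]
force: [-0.0, -0.2, -0.4]
finger_gap: 1.002
```

>>> {"fn": "move_arm", "kwargs": {
  "plan": [
    [[0, 0, 0, 0, 0, 0, 0.3], [0, 0, 0, 0, 0, 0, 0.5], [0, 0, 0, 0, 0, 0, 0.7], [0, 0, 0, 0, 0, 0, 1], [0, 0, 0, 0, 0, 0, 1], [0, 0, 0, 0, 0, 0, 1], [0, 0, 0, 0, 0, 0, 1], [0, 0, 0, 0, 0, 0, 1]]
  ],
  "force": 40
}}

```text
t: 7.15
tcp_pos: [0.4584, -0.1514, 0.0669]
tool_rot: [1.0, -0.0, 0.001, 0.0]
force: [-1.0, -0.6, 5.5]
finger_gap: 0.592
```

>>> {"fn": "move_arm", "kwargs": {
  "plan": [
    [[0, 0, 0, 0, 0, -0.1, 1], [0, 0, 0, 0, 0, -0.2, 1], [0, 0, 0, 0, 0, -0.35, 1], [0, 0, 0, 0, 0, -0.5, 1], [0, 0, 0, 0, -0.1, -0.65, 1], [0, 0, 0, 0, -0.2, -0.8, 1], [0, 0, 0, 0, -0.3, -0.9, 1], [0, 0, 0, 0, -0.4, -1, 1]]
  ]
}}

```text
t: 8.15
tcp_pos: [0.4579, -0.1101, 0.167]
tool_rot: [1.0, 0.0, -0.0, -0.0]
force: [-0.5, -0.3, -2.9]
finger_gap: 0.594
```

>>> {"fn": "move_arm", "kwargs": {
  "plan": [
    [[0, 0, 0, 0, -0.12, -0.2, 1], [0, 0, 0, 0, -0.25, -0.35, 1], [0, 0, 0, 0, -0.37, -0.5, 1], [0, 0, 0, 0, -0.5, -0.6, 1], [0, 0, 0, 0, -0.62, -0.6, 1], [0, 0, 0, 0, -0.75, -0.6, 1], [0, 0, 0, 0, -0.87, -0.6, 1], [0, 0, 0, 0, -1, -0.6, 1]]
  ]
}}

```text
t: 9.15
tcp_pos: [0.4579, -0.0103, 0.2259]
tool_rot: [1.0, -0.0, -0.0, -0.0]
force: [-0.1, -0.3, -2.4]
finger_gap: 0.593
```

>>> {"fn": "move_arm", "kwargs": {
  "plan": [
    [[0, 0, 0, 0.12, -0.12, 0, 1], [0, 0, 0, 0.25, -0.25, 0, 1], [0, 0, 0, 0.37, -0.37, 0, 1], [0, 0, 0, 0.5, -0.5, 0, 1], [0, 0, 0, 0.62, -0.62, 0, 1], [0, 0, 0, 0.75, -0.75, 0, 1], [0, 0, 0, 0.87, -0.87, 0, 1], [0, 0, 0, 1, -1, 0, 1]]
  ]
}}

```text
t: 10.15
tcp_pos: [0.5588, 0.0897, 0.2262]
tool_rot: [1.0, -0.0, -0.0, 0.0]
force: [-0.1, 0.5, -2.0]
finger_gap: 0.591
```

>>> {"fn": "move_arm", "kwargs": {
  "plan": [
    [[0, 0, 0, 0.12, -0.12, 0, 1], [0, 0, 0, 0.25, -0.25, 0, 1], [0, 0, 0, 0.37, -0.37, 0, 1], [0, 0, 0, 0.5, -0.5, 0, 1], [0, 0, 0, 0.62, -0.62, 0, 1], [0, 0, 0, 0.75, -0.75, 0, 1], [0, 0, 0, 0.87, -0.87, 0, 1], [0, 0, 0, 1, -1, 0, 1]]
  ]
}}

```text
t: 11.15
tcp_pos: [0.6586, 0.1896, 0.226]
tool_rot: [1.0, -0.0, -0.0, 0.0]
force: [0.2, -0.3, -1.4]
finger_gap: 0.589
```

>>> {"fn": "move_arm", "kwargs": {
  "plan": [
    [[0, 0, 0, 0.04, -0.12, 0, 1], [0, 0, 0, 0.04, -0.25, 0, 1], [0, 0, 0, 0.04, -0.37, 0, 1], [0, 0, 0, 0.04, -0.49, 0, 1], [0, 0, 0, 0.04, -0.49, 0.12, 1], [0, 0, 0, 0.04, -0.49, 0.25, 1], [0, 0, 0, 0.04, -0.49, 0.36, 1], [0, 0, 0, 0.04, -0.49, 0.43, 1]]
  ]
}}

```text
t: 12.15
tcp_pos: [0.6617, 0.2372, 0.1817]
tool_rot: [1.0, -0.0, -0.001, 0.0]
force: [-0.4, 0.4, -2.7]
finger_gap: 0.593
```

```bash
python3 - <<'E'
from h import *
print(status.sense()["force"],status.sense()["tcp_pos"])
s=snapshot("scene");c=s["img"][120:300,270:450,::-1]
cv2.imwrite("pics/place1.png",cv2.resize(c,None,fx=3,fy=3,interpolation=cv2.INTER_CUBIC))
E
```

```text
[-0.39848232  0.3726076  -2.65396799] [0.6616856  0.23717633 0.18173874]
```

View pics/place1.png

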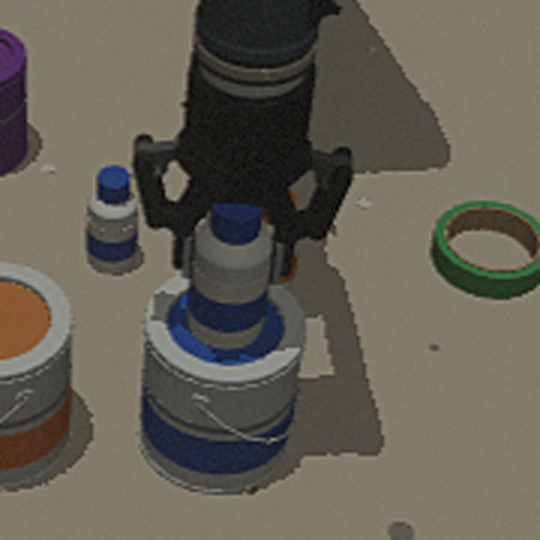

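The picture shows the bottle centred on the blue lid at about (228,320), just above the plate. I'll lower it the last bit, release, and rise.

>>> {"fn": "move_arm", "kwargs": {
  "plan": [
    [[0, 0, 0, 0, 0, 0.01, 1], [0, 0, 0, 0, 0, 0.02, 1], [0, 0, 0, 0, 0, 0.02, 1], [0, 0, 0, 0, 0, 0.02, 0.3], [0, 0, 0, 0, 0, 0.02, 0], [0, 0, 0, 0, 0, 0.02, 0], [0, 0, 0, 0, 0, 0.02, 0], [0, 0, 0, 0, 0, 0.02, 0]]
  ]
}}

```text
t: 13.2
tcp_pos: [0.6622, 0.2378, 0.1814]
tool_rot: [1.0, -0.0, 0.0, -0.0]
force: [-0.2, 0.6, 1.2]
finger_gap: 1.001
```

>>> {"fn": "move_arm", "kwargs": {
  "plan": [
    [[0, 0, 0, 0, 0, -0.05, 0], [0, 0, 0, 0, 0, -0.15, 0], [0, 0, 0, 0, 0, -0.3, 0], [0, 0, 0, 0, 0, -0.45, 0], [0, 0, 0, 0, 0, -0.6, 0], [0, 0, 0, -0.1, 0, -0.75, 0], [0, 0, 0, -0.3, -0.1, -0.9, 0], [0, 0, 0, -0.6, -0.2, -1, 0]]
  ]
}}

```text
t: 14.2
tcp_pos: [0.6009, 0.2585, 0.2826]
tool_rot: [1.0, -0.0, 0.0, -0.0]
force: [0.1, 0.2, 0.1]
finger_gap: 0.998
```

Bottle one is released. Next is the small orange bottle at (0.498, 0.276).

>>> {"fn": "move_arm", "kwargs": {
  "plan": [
    [[0, 0, 0, -0.15, -0.03, 0.05, 0], [0, 0, 0, -0.3, -0.06, 0.15, 0], [0, 0, 0, -0.45, -0.1, 0.3, 0], [0, 0, 0, -0.6, -0.13, 0.45, 0], [0, 0, 0, -0.75, -0.17, 0.6, 0], [0, 0, 0, -0.9, -0.17, 0.75, 0], [0, 0, 0, -1, -0.17, 0.9, 0], [0, 0, 0, -1, -0.17, 1, 0]]
  ]
}}

```text
t: 15.2
tcp_pos: [0.4999, 0.2753, 0.1813]
tool_rot: [1.0, 0.001, -0.001, 0.0]
force: [0.3, 0.3, 0.2]
finger_gap: 1.0
```

```bash
cat > after.py <<'E'
from h import *
import sys
from meas import ray_plane
def loc(s,hues,z,xy,R=.03,tol=.003):
    P=pts(s);I=cv2.cvtColor(s["img"],cv2.COLOR_RGB2HSV).astype(int)
    m=(abs(P[...,2]-z)<tol)&(s["depth"]>0)&(I[...,1]>110)&(I[...,0]>hues[0])&(I[...,0]<hues[1])&(np.hypot(P[...,0]-xy[0],P[...,1]-xy[1])<R)
    return m.sum(),P[m].mean(0).round(4) if m.any() else None
A=dict(LB=((100,120),.224,(.663,.238)),LO=((5,25),.224,(.675,.080)),SO=((5,25),.182,(.652,-.065)),SB=((100,120),.182,(.654,-.232)))
B=dict(SO=((5,25),.088,(.498,.276)),SB=((100,120),.088,(.486,.149)),LO=((5,25),.11,(.5035,.0105)))
if __name__=="__main__":
    for c in("top","scene"):
        s=snapshot(c)
        for k in A: print(c,"cap on tin",k,loc(s,*A[k],tol=.005))
        for k in B: print(c,"cap on table",k,loc(s,*B[k]))
    print(status.sense()["tcp_pos"].round(4))
E
python3 after.py
```

```text
top cap on tin LB (np.int64(183), array([0.6617, 0.2374, 0.2237]))
top cap on tin LO (np.int64(0), None)
top cap on tin SO (np.int64(0), None)
top cap on tin SB (np.int64(0), None)
top cap on table SO (np.int64(6), array([0.4908, 0.2669, 0.0884]))
top cap on table SB (np.int64(84), array([0.4851, 0.1482, 0.0879]))
top cap on table LO (np.int64(143), array([0.5027, 0.0095, 0.11  ]))
scene cap on tin LB (np.int64(162), array([0.663 , 0.239 , 0.2234]))
scene cap on tin LO (np.int64(0), None)
scene cap on tin SO (np.int64(0), None)
scene cap on tin SB (np.int64(0), None)
scene cap on table SO (np.int64(67), array([0.4991, 0.2771, 0.0877]))
scene cap on table SB (np.int64(59), array([0.4862, 0.1498, 0.0878]))
scene cap on table LO (np.int64(106), array([0.5047, 0.0104, 0.1096]))
[0.5012 0.2751 0.1809]
```

The large blue bottle sits at full depth, within about 2 mm of its tin's centre. Now I'll descend on the small orange bottle.

>>> {"fn": "move_arm", "kwargs": {
  "plan": [
    [[0, 0, 0, -0.02, -0.01, 0.12, 0], [0, 0, 0, -0.02, -0.01, 0.25, 0], [0, 0, 0, -0.02, -0.01, 0.37, 0], [0, 0, 0, -0.02, -0.01, 0.5, 0], [0, 0, 0, -0.02, -0.01, 0.62, 0], [0, 0, 0, -0.02, -0.01, 0.75, 0], [0, 0, 0, -0.02, -0.01, 0.87, 0], [0, 0, 0, -0.02, -0.01, 1, 0]]
  ]
}}

```text
t: 16.3
tcp_pos: [0.5003, 0.2759, 0.0806]
tool_rot: [1.0, -0.0, 0.0, -0.0]
force: [0.0, -0.2, -0.4]
finger_gap: 0.999
```

>>> {"fn": "move_arm", "kwargs": {
  "plan": [
    [[0, 0, 0, 0, 0, 0.15, 0], [0, 0, 0, 0, 0, 0.28, 0], [0, 0, 0, 0, 0, 0.35, 0], [0, 0, 0, 0, 0, 0.35, 0.3], [0, 0, 0, 0, 0, 0.35, 0.6], [0, 0, 0, 0, 0, 0.35, 1], [0, 0, 0, 0, 0, 0.35, 1], [0, 0, 0, 0, 0, 0.35, 1]]
  ],
  "force": 40
}}

```text
t: 17.3
tcp_pos: [0.5006, 0.2761, 0.047]
tool_rot: [1.0, -0.0, 0.001, -0.0]
force: [-0.4, -0.2, 4.2]
finger_gap: 0.458
```

>>> {"fn": "move_arm", "kwargs": {
  "plan": [
    [[0, 0, 0, 0, 0, -0.1, 1], [0, 0, 0, 0, 0, -0.25, 1], [0, 0, 0, 0, 0, -0.4, 1], [0, 0, 0, 0, 0, -0.55, 1], [0, 0, 0, 0, 0, -0.7, 1], [0, 0, 0, 0, 0.1, -0.8, 1], [0, 0, 0, 0, 0.2, -0.9, 1], [0, 0, 0, 0, 0.3, -1, 1]]
  ]
}}

```text
t: 18.3
tcp_pos: [0.4999, 0.2448, 0.1467]
tool_rot: [1.0, -0.0, -0.0, 0.0]
force: [-0.2, 0.0, -1.1]
finger_gap: 0.458
```

>>> {"fn": "move_arm", "kwargs": {
  "plan": [
    [[0, 0, 0, 0, 0.12, -0.15, 1], [0, 0, 0, 0, 0.25, -0.3, 1], [0, 0, 0, 0, 0.37, -0.4, 1], [0, 0, 0, 0, 0.5, -0.5, 1], [0, 0, 0, 0, 0.62, -0.5, 1], [0, 0, 0, 0, 0.75, -0.5, 1], [0, 0, 0, 0, 0.87, -0.5, 1], [0, 0, 0, 0, 1, -0.5, 1]]
  ]
}}

```text
t: 19.3
tcp_pos: [0.4999, 0.145, 0.1959]
tool_rot: [1.0, -0.0, -0.0, 0.0]
force: [0.2, 0.1, -1.8]
finger_gap: 0.457
```

>>> {"fn": "move_arm", "kwargs": {
  "plan": [
    [[0, 0, 0, 0.1, 0.12, 0, 1], [0, 0, 0, 0.2, 0.25, 0, 1], [0, 0, 0, 0.3, 0.37, 0, 1], [0, 0, 0, 0.4, 0.5, 0, 1], [0, 0, 0, 0.5, 0.62, 0, 1], [0, 0, 0, 0.6, 0.75, 0, 1], [0, 0, 0, 0.68, 0.87, 0, 1], [0, 0, 0, 0.75, 1, 0, 1]]
  ]
}}

```text
t: 20.3
tcp_pos: [0.5756, 0.045, 0.1963]
tool_rot: [1.0, -0.0, -0.0, -0.0]
force: [-0.0, 0.2, -0.7]
finger_gap: 0.455
```

>>> {"fn": "move_arm", "kwargs": {
  "plan": [
    [[0, 0, 0, 0.1, 0.12, 0, 1], [0, 0, 0, 0.2, 0.25, 0, 1], [0, 0, 0, 0.3, 0.37, 0, 1], [0, 0, 0, 0.4, 0.5, 0, 1], [0, 0, 0, 0.5, 0.62, 0, 1], [0, 0, 0, 0.6, 0.75, 0, 1], [0, 0, 0, 0.7, 0.87, 0, 1], [0, 0, 0, 0.78, 1, 0, 1]]
  ]
}}

```text
t: 21.3
tcp_pos: [0.6538, -0.055, 0.1963]
tool_rot: [1.0, -0.0, 0.0, -0.0]
force: [1.1, 0.6, -0.6]
finger_gap: 0.456
```

>>> {"fn": "move_arm", "kwargs": {
  "plan": [
    [[0, 0, 0, 0, 0.05, 0, 1], [0, 0, 0, 0, 0.1, 0, 1], [0, 0, 0, 0, 0.1, 0.12, 1], [0, 0, 0, 0, 0.1, 0.25, 1], [0, 0, 0, 0, 0.1, 0.37, 1], [0, 0, 0, 0, 0.1, 0.46, 1], [0, 0, 0, 0, 0.1, 0.52, 1], [0, 0, 0, 0, 0.1, 0.54, 1]]
  ]
}}

```text
t: 22.3
tcp_pos: [0.653, -0.0641, 0.1418]
tool_rot: [1.0, -0.0, -0.0, -0.0]
force: [-0.2, 0.5, -1.5]
finger_gap: 0.457
```

```bash
python3 - <<'E'
from after import *
for c in("top","scene"):
    s=snapshot(c);print(c,loc(s,(5,25),.184,(.652,-.065),tol=.006))
cv2.imwrite("pics/place2.png",cv2.resize(s["img"][110:290,110:290,::-1],None,fx=3,fy=3,interpolation=cv2.INTER_CUBIC))
print(status.sense()["force"],status.sense()["tcp_pos"])
E
```

```text
top (np.int64(0), None)
scene (np.int64(56), array([ 0.6582, -0.0627,  0.1818]))
[-0.09772997 -0.12242927 -1.55963626] [ 0.65317886 -0.06420572  0.14226757]
```

View pics/place2.png

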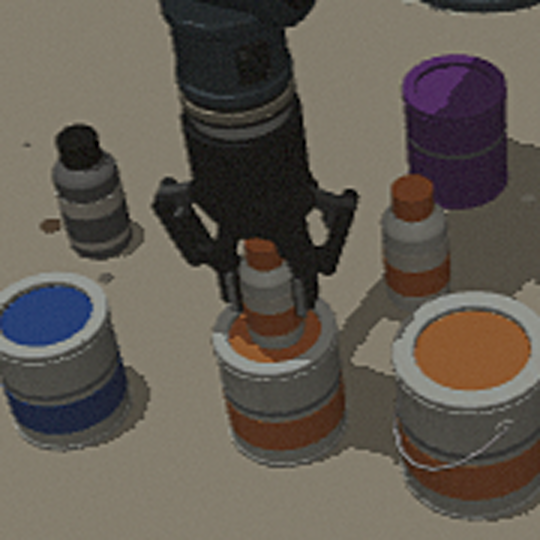

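The picture shows the small orange bottle over the middle of the orange lid at about (278,335), about 2 mm above it. I'll release, rise and head for the large orange bottle.

>>> {"fn": "move_arm", "kwargs": {
  "plan": [
    [[0, 0, 0, 0, 0, 0.01, 1], [0, 0, 0, 0, 0, 0.02, 1], [0, 0, 0, 0, 0, 0.02, 1], [0, 0, 0, 0, 0, 0.02, 0.3], [0, 0, 0, 0, 0, 0.02, 0], [0, 0, 0, 0, 0, 0.02, 0], [0, 0, 0, 0, 0, 0.02, 0], [0, 0, 0, 0, 0, 0.02, 0]]
  ]
}}

```text
t: 23.4
tcp_pos: [0.6531, -0.0642, 0.1403]
tool_rot: [1.0, -0.0, -0.0, 0.0]
force: [-1.0, -0.0, -0.4]
finger_gap: 1.004
```

>>> {"fn": "move_arm", "kwargs": {
  "plan": [
    [[0, 0, 0, 0, 0, -0.05, 0], [0, 0, 0, 0, 0, -0.15, 0], [0, 0, 0, 0, 0, -0.3, 0], [0, 0, 0, 0, 0, -0.45, 0], [0, 0, 0, 0, 0, -0.6, 0], [0, 0, 0, -0.1, 0, -0.75, 0], [0, 0, 0, -0.3, -0.1, -0.9, 0], [0, 0, 0, -0.5, -0.3, -1, 0]]
  ]
}}

```text
t: 24.4
tcp_pos: [0.6022, -0.0345, 0.2417]
tool_rot: [1.0, -0.001, 0.0, 0.0]
force: [-0.5, 0.3, 0.2]
finger_gap: 0.992
```

>>> {"fn": "move_arm", "kwargs": {
  "plan": [
    [[0, 0, 0, -0.15, -0.1, 0, 0], [0, 0, 0, -0.3, -0.2, 0, 0], [0, 0, 0, -0.45, -0.3, 0, 0], [0, 0, 0, -0.6, -0.4, 0.1, 0], [0, 0, 0, -0.75, -0.45, 0.2, 0], [0, 0, 0, -0.9, -0.45, 0.35, 0], [0, 0, 0, -1, -0.45, 0.5, 0], [0, 0, 0, -1, -0.45, 0.6, 0]]
  ]
}}

```text
t: 25.4
tcp_pos: [0.5017, 0.011, 0.1803]
tool_rot: [1.0, -0.0, -0.001, -0.0]
force: [-0.2, 0.8, 0.3]
finger_gap: 0.996
```

```bash
python3 after.py
```

```text
top cap on tin LB (np.int64(184), array([0.6616, 0.2374, 0.2236]))
top cap on tin LO (np.int64(0), None)
top cap on tin SO (np.int64(118), array([ 0.6501, -0.0639,  0.1818]))
top cap on tin SB (np.int64(0), None)
top cap on table SO (np.int64(0), None)
top cap on table SB (np.int64(86), array([0.4856, 0.148 , 0.0878]))
top cap on table LO (np.int64(0), None)
scene cap on tin LB (np.int64(154), array([0.663 , 0.2388, 0.2237]))
scene cap on tin LO (np.int64(0), None)
scene cap on tin SO (np.int64(107), array([ 0.6524, -0.0622,  0.1813]))
scene cap on tin SB (np.int64(0), None)
scene cap on table SO (np.int64(0), None)
scene cap on table SB (np.int64(60), array([0.4861, 0.1505, 0.0876]))
scene cap on table LO (np.int64(102), array([0.5047, 0.0113, 0.1096]))
[0.5027 0.0108 0.1799]
```

The small orange bottle is on its lid at full depth, about 2 mm off centre. Now the large orange bottle.

>>> {"fn": "move_arm", "kwargs": {
  "plan": [
    [[0, 0, 0, 0.01, 0, 0.12, 0], [0, 0, 0, 0.01, 0, 0.25, 0], [0, 0, 0, 0.01, 0, 0.37, 0], [0, 0, 0, 0.01, 0, 0.5, 0], [0, 0, 0, 0.01, 0, 0.62, 0], [0, 0, 0, 0.01, 0, 0.75, 0], [0, 0, 0, 0.01, 0, 0.87, 0], [0, 0, 0, 0.01, 0, 1, 0]]
  ]
}}

```text
t: 26.5
tcp_pos: [0.5042, 0.0108, 0.0795]
tool_rot: [1.0, -0.0, 0.0, 0.0]
force: [-0.9, -0.5, -0.4]
finger_gap: 1.0
```

>>> {"fn": "move_arm", "kwargs": {
  "plan": [
    [[0, 0, 0, 0, 0, 0.08, 0], [0, 0, 0, 0, 0, 0.13, 0], [0, 0, 0, 0, 0, 0.13, 0.3], [0, 0, 0, 0, 0, 0.13, 0.5], [0, 0, 0, 0, 0, 0.13, 0.7], [0, 0, 0, 0, 0, 0.13, 1], [0, 0, 0, 0, 0, 0.13, 1], [0, 0, 0, 0, 0, 0.13, 1]]
  ],
  "force": 40
}}

```text
t: 27.5
tcp_pos: [0.5044, 0.0107, 0.0679]
tool_rot: [1.0, -0.0, 0.001, 0.0]
force: [-1.6, -0.8, 5.7]
finger_gap: 0.589
```

>>> {"fn": "move_arm", "kwargs": {
  "plan": [
    [[0, 0, 0, 0, 0, -0.1, 1], [0, 0, 0, 0, 0, -0.25, 1], [0, 0, 0, 0, 0, -0.4, 1], [0, 0, 0, 0, 0, -0.55, 1], [0, 0, 0, 0, 0, -0.7, 1], [0, 0, 0, 0, 0, -0.8, 1], [0, 0, 0, 0, 0, -0.9, 1], [0, 0, 0, 0, 0, -1, 1]]
  ]
}}

```text
t: 28.5
tcp_pos: [0.5039, 0.0109, 0.1678]
tool_rot: [1.0, -0.0, -0.0, -0.0]
force: [-0.4, -0.2, -2.0]
finger_gap: 0.593
```

>>> {"fn": "move_arm", "kwargs": {
  "plan": [
    [[0, 0, 0, 0, -0.1, -0.15, 1], [0, 0, 0, 0.1, -0.2, -0.3, 1], [0, 0, 0, 0.2, -0.3, -0.4, 1], [0, 0, 0, 0.3, -0.4, -0.5, 1], [0, 0, 0, 0.4, -0.5, -0.5, 1], [0, 0, 0, 0.5, -0.6, -0.5, 1], [0, 0, 0, 0.6, -0.69, -0.5, 1], [0, 0, 0, 0.7, -0.69, -0.5, 1]]
  ]
}}

```text
t: 29.5
tcp_pos: [0.5745, 0.0806, 0.2168]
tool_rot: [1.0, 0.0, -0.001, -0.0]
force: [0.6, -0.7, -0.9]
finger_gap: 0.595
```

>>> {"fn": "move_arm", "kwargs": {
  "plan": [
    [[0, 0, 0, 0.12, 0, 0, 1], [0, 0, 0, 0.25, 0, 0, 1], [0, 0, 0, 0.37, 0, 0, 1], [0, 0, 0, 0.5, 0, 0, 1], [0, 0, 0, 0.65, 0, 0, 1], [0, 0, 0, 0.8, 0, 0, 1], [0, 0, 0, 0.95, 0, 0, 1], [0, 0, 0, 1, 0, 0, 1]]
  ]
}}

```text
t: 30.5
tcp_pos: [0.6752, 0.0796, 0.2171]
tool_rot: [1.0, -0.0, 0.0, 0.0]
force: [0.3, 0.0, -1.9]
finger_gap: 0.591
```

>>> {"fn": "move_arm", "kwargs": {
  "plan": [
    [[0, 0, 0, 0, 0, 0.08, 1], [0, 0, 0, 0, 0, 0.16, 1], [0, 0, 0, 0, 0, 0.24, 1], [0, 0, 0, 0, 0, 0.29, 1], [0, 0, 0, 0, 0, 0.33, 1], [0, 0, 0, 0, 0, 0.34, 1], [0, 0, 0, 0, 0, 0.34, 1], [0, 0, 0, 0, 0, 0.34, 1]]
  ]
}}

```text
t: 31.5
tcp_pos: [0.6743, 0.0798, 0.1837]
tool_rot: [1.0, -0.0, 0.0, 0.0]
force: [0.3, 0.1, -2.3]
finger_gap: 0.594
```

```bash
python3 - <<'E'
from after import *
s=snapshot("scene");print(loc(s,(5,25),.224,(.675,.08),tol=.008))
cv2.imwrite("pics/place3.png",cv2.resize(s["img"][110:290,180:360,::-1],None,fx=3,fy=3,interpolation=cv2.INTER_CUBIC))
print(status.sense()["force"],status.sense()["tcp_pos"])
E
```

```text
(np.int64(125), array([0.683 , 0.0826, 0.2234]))
[ 0.78174192 -0.03979501 -1.05789037] [0.67431445 0.07979284 0.1836696 ]
```

View pics/place3.png

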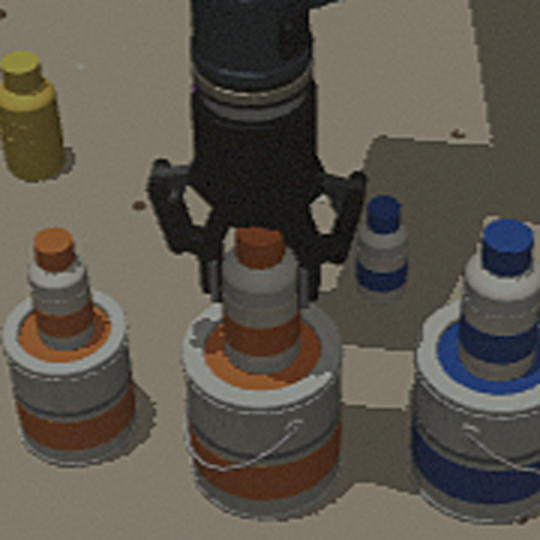

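The picture shows the large orange bottle centred on the large orange lid at about (262,345), with the other two standing well. I'll release, rise and go to the small blue bottle.

>>> {"fn": "move_arm", "kwargs": {
  "plan": [
    [[0, 0, 0, 0, 0, 0.01, 1], [0, 0, 0, 0, 0, 0.02, 1], [0, 0, 0, 0, 0, 0.02, 1], [0, 0, 0, 0, 0, 0.02, 0.3], [0, 0, 0, 0, 0, 0.02, 0], [0, 0, 0, 0, 0, 0.02, 0], [0, 0, 0, 0, 0, 0.02, 0], [0, 0, 0, 0, 0, 0.02, 0]]
  ]
}}

```text
t: 32.55
tcp_pos: [0.6741, 0.0798, 0.1813]
tool_rot: [1.0, -0.0, 0.0, -0.0]
force: [0.2, 0.7, 0.9]
finger_gap: 0.998
```

>>> {"fn": "move_arm", "kwargs": {
  "plan": [
    [[0, 0, 0, 0, 0, -0.05, 0], [0, 0, 0, 0, 0, -0.15, 0], [0, 0, 0, 0, 0, -0.3, 0], [0, 0, 0, 0, 0, -0.45, 0], [0, 0, 0, 0, 0, -0.6, 0], [0, 0, 0, -0.1, 0, -0.8, 0], [0, 0, 0, -0.4, 0, -0.9, 0], [0, 0, 0, -0.9, 0, -1, 0]]
  ]
}}

```text
t: 33.55
tcp_pos: [0.5839, 0.0796, 0.2827]
tool_rot: [1.0, -0.0, 0.001, 0.0]
force: [0.1, 0.5, 0.0]
finger_gap: 0.997
```

>>> {"fn": "move_arm", "kwargs": {
  "plan": [
    [[0, 0, 0, -0.2, -0.1, 0, 0], [0, 0, 0, -0.4, -0.2, 0, 0], [0, 0, 0, -0.6, -0.3, 0.15, 0], [0, 0, 0, -0.8, -0.4, 0.3, 0], [0, 0, 0, -0.9, -0.5, 0.5, 0], [0, 0, 0, -0.98, -0.6, 0.7, 0], [0, 0, 0, -0.98, -0.69, 0.9, 0], [0, 0, 0, -0.98, -0.69, 1, 0]]
  ]
}}

```text
t: 34.55
tcp_pos: [0.4854, 0.1492, 0.1813]
tool_rot: [1.0, 0.0, -0.0, 0.0]
force: [0.8, -0.2, -0.2]
finger_gap: 0.997
```

```bash
python3 after.py
```

```text
top cap on tin LB (np.int64(183), array([0.6615, 0.2374, 0.2237]))
top cap on tin LO (np.int64(190), array([0.6724, 0.079 , 0.2239]))
top cap on tin SO (np.int64(116), array([ 0.6501, -0.0639,  0.182 ]))
top cap on tin SB (np.int64(0), None)
top cap on table SO (np.int64(0), None)
top cap on table SB (np.int64(0), None)
top cap on table LO (np.int64(0), None)
scene cap on tin LB (np.int64(162), array([0.6634, 0.2387, 0.2235]))
scene cap on tin LO (np.int64(173), array([0.6746, 0.0801, 0.2231]))
scene cap on tin SO (np.int64(109), array([ 0.6526, -0.0623,  0.1813]))
scene cap on tin SB (np.int64(0), None)
scene cap on table SO (np.int64(0), None)
scene cap on table SB (np.int64(59), array([0.4866, 0.1498, 0.0877]))
scene cap on table LO (np.int64(0), None)
[0.4856 0.1487 0.1811]
```

Three bottles are now in place. Last is the small blue one.

>>> {"fn": "move_arm", "kwargs": {
  "plan": [
    [[0, 0, 0, 0, 0, 0.12, 0], [0, 0, 0, 0, 0, 0.25, 0], [0, 0, 0, 0, 0, 0.37, 0], [0, 0, 0, 0, 0, 0.5, 0], [0, 0, 0, 0, 0, 0.62, 0], [0, 0, 0, 0, 0, 0.75, 0], [0, 0, 0, 0, 0, 0.87, 0], [0, 0, 0, 0, 0, 1, 0]]
  ]
}}

```text
t: 35.65
tcp_pos: [0.4862, 0.1489, 0.0805]
tool_rot: [1.0, -0.0, 0.0, -0.0]
force: [-0.9, -0.3, -0.2]
finger_gap: 1.001
```

>>> {"fn": "move_arm", "kwargs": {
  "plan": [
    [[0, 0, 0, 0, 0, 0.15, 0], [0, 0, 0, 0, 0, 0.28, 0], [0, 0, 0, 0, 0, 0.35, 0], [0, 0, 0, 0, 0, 0.35, 0.3], [0, 0, 0, 0, 0, 0.35, 0.6], [0, 0, 0, 0, 0, 0.35, 1], [0, 0, 0, 0, 0, 0.35, 1], [0, 0, 0, 0, 0, 0.35, 1]]
  ],
  "force": 40
}}

```text
t: 36.65
tcp_pos: [0.4865, 0.1488, 0.0469]
tool_rot: [1.0, -0.0, 0.001, -0.0]
force: [-0.2, -1.5, 5.8]
finger_gap: 0.459
```

>>> {"fn": "move_arm", "kwargs": {
  "plan": [
    [[0, 0, 0, 0, 0, -0.1, 1], [0, 0, 0, 0, 0, -0.25, 1], [0, 0, 0, 0, 0, -0.4, 1], [0, 0, 0, 0, 0, -0.55, 1], [0, 0, 0, 0, 0, -0.7, 1], [0, 0, 0, 0, 0.1, -0.8, 1], [0, 0, 0, 0, 0.2, -0.9, 1], [0, 0, 0, 0, 0.3, -1, 1]]
  ]
}}

```text
t: 37.65
tcp_pos: [0.4859, 0.1179, 0.1468]
tool_rot: [1.0, -0.0, -0.0, 0.0]
force: [-1.4, -0.2, -1.0]
finger_gap: 0.46
```

>>> {"fn": "move_arm", "kwargs": {
  "plan": [
    [[0, 0, 0, 0, 0.12, -0.15, 1], [0, 0, 0, 0, 0.25, -0.3, 1], [0, 0, 0, 0, 0.37, -0.4, 1], [0, 0, 0, 0, 0.5, -0.5, 1], [0, 0, 0, 0, 0.62, -0.5, 1], [0, 0, 0, 0, 0.75, -0.5, 1], [0, 0, 0, 0, 0.87, -0.5, 1], [0, 0, 0, 0, 1, -0.5, 1]]
  ]
}}

```text
t: 38.65
tcp_pos: [0.4858, 0.0181, 0.1959]
tool_rot: [1.0, -0.0, -0.0, -0.0]
force: [0.5, -0.2, -1.3]
finger_gap: 0.46
```

>>> {"fn": "move_arm", "kwargs": {
  "plan": [
    [[0, 0, 0, 0, 0.12, 0, 1], [0, 0, 0, 0, 0.25, 0, 1], [0, 0, 0, 0, 0.37, 0, 1], [0, 0, 0, 0, 0.5, 0, 1], [0, 0, 0, 0, 0.62, 0, 1], [0, 0, 0, 0, 0.75, 0, 1], [0, 0, 0, 0, 0.87, 0, 1], [0, 0, 0, 0, 1, 0, 1]]
  ]
}}

```text
t: 39.65
tcp_pos: [0.486, -0.082, 0.1963]
tool_rot: [1.0, -0.0, -0.0, -0.0]
force: [-0.2, -0.2, -1.2]
finger_gap: 0.456
```

>>> {"fn": "move_arm", "kwargs": {
  "plan": [
    [[0, 0, 0, 0.05, 0.12, 0, 1], [0, 0, 0, 0.12, 0.25, 0, 1], [0, 0, 0, 0.2, 0.37, 0, 1], [0, 0, 0, 0.3, 0.5, 0, 1], [0, 0, 0, 0.4, 0.62, 0, 1], [0, 0, 0, 0.5, 0.75, 0, 1], [0, 0, 0, 0.6, 0.87, 0, 1], [0, 0, 0, 0.7, 1, 0, 1]]
  ]
}}

```text
t: 40.65
tcp_pos: [0.5567, -0.1819, 0.1962]
tool_rot: [1.0, -0.0, -0.0, -0.0]
force: [0.5, 0.2, -0.8]
finger_gap: 0.458
```

>>> {"fn": "move_arm", "kwargs": {
  "plan": [
    [[0, 0, 0, 0.12, 0.1, 0, 1], [0, 0, 0, 0.25, 0.2, 0, 1], [0, 0, 0, 0.37, 0.3, 0, 1], [0, 0, 0, 0.5, 0.4, 0, 1], [0, 0, 0, 0.65, 0.5, 0, 1], [0, 0, 0, 0.8, 0.5, 0, 1], [0, 0, 0, 0.9, 0.5, 0, 1], [0, 0, 0, 0.98, 0.5, 0, 1]]
  ]
}}

```text
t: 41.65
tcp_pos: [0.6545, -0.231, 0.1961]
tool_rot: [1.0, 0.0, -0.0, -0.0]
force: [0.4, -0.4, -1.0]
finger_gap: 0.459
```

>>> {"fn": "move_arm", "kwargs": {
  "plan": [
    [[0, 0, 0, 0, 0, 0.1, 1], [0, 0, 0, 0, 0, 0.2, 1], [0, 0, 0, 0, 0, 0.3, 1], [0, 0, 0, 0, 0, 0.4, 1], [0, 0, 0, 0, 0, 0.47, 1], [0, 0, 0, 0, 0, 0.52, 1], [0, 0, 0, 0, 0, 0.54, 1], [0, 0, 0, 0, 0, 0.54, 1]]
  ]
}}

```text
t: 42.65
tcp_pos: [0.6541, -0.2313, 0.1424]
tool_rot: [1.0, -0.0, 0.0, 0.0]
force: [0.5, -0.5, -1.5]
finger_gap: 0.457
```

```bash
python3 - <<'E'
from after import *
s=snapshot("scene");print(loc(s,(100,120),.184,(.654,-.232),tol=.008))
cv2.imwrite("pics/place4.png",cv2.resize(s["img"][110:290,40:220,::-1],None,fx=3,fy=3,interpolation=cv2.INTER_CUBIC))
print(status.sense()["force"],status.sense()["tcp_pos"])
E
```

```text
(np.int64(62), array([ 0.6608, -0.2305,  0.1819]))
[ 0.15881616  0.00853659 -1.19898169] [ 0.65422212 -0.23130538  0.14258062]
```

View pics/place4.png

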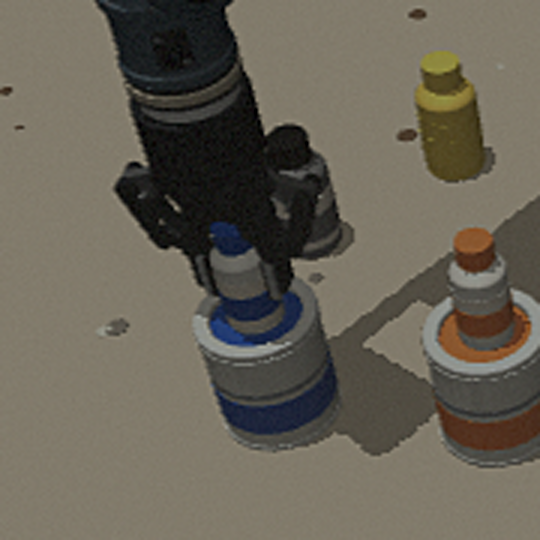

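The picture shows the small blue bottle centred over the small blue lid at about (257,318), with the thinner untouched behind it. I'll release, rise and check everything.

>>> {"fn": "move_arm", "kwargs": {
  "plan": [
    [[0, 0, 0, 0, 0, 0.01, 1], [0, 0, 0, 0, 0, 0.02, 1], [0, 0, 0, 0, 0, 0.02, 1], [0, 0, 0, 0, 0, 0.02, 0.3], [0, 0, 0, 0, 0, 0.02, 0], [0, 0, 0, 0, 0, 0.02, 0], [0, 0, 0, 0, 0, 0.02, 0], [0, 0, 0, 0, 0, 0.02, 0]]
  ]
}}

```text
t: 43.7
tcp_pos: [0.654, -0.2312, 0.1402]
tool_rot: [1.0, -0.0, -0.0, -0.0]
force: [0.1, -0.7, 0.6]
finger_gap: 1.002
```

>>> {"fn": "move_arm", "kwargs": {
  "plan": [
    [[0, 0, 0, 0, 0, -0.05, 0], [0, 0, 0, 0, 0, -0.15, 0], [0, 0, 0, 0, 0, -0.3, 0], [0, 0, 0, 0, 0, -0.45, 0], [0, 0, 0, 0, 0, -0.6, 0], [0, 0, 0, -0.1, 0, -0.75, 0], [0, 0, 0, -0.4, 0, -0.9, 0], [0, 0, 0, -0.8, 0, -1, 0]]
  ]
}}

```text
t: 44.7
tcp_pos: [0.5734, -0.2313, 0.2416]
tool_rot: [1.0, 0.0, 0.001, 0.001]
force: [0.2, -0.2, 0.5]
finger_gap: 1.0
```

>>> {"fn": "move_arm", "kwargs": {
  "plan": [
    [[0, 0, 0, -0.1, 0, -0.1, 0], [0, 0, 0, -0.3, 0, -0.2, 0], [0, 0, 0, -0.5, 0, -0.3, 0], [0, 0, 0, -0.7, 0, -0.4, 0], [0, 0, 0, -0.9, 0, -0.5, 0], [0, 0, 0, -1, 0, -0.5, 0], [0, 0, 0, -1, 0, -0.5, 0], [0, 0, 0, -1, 0, -0.5, 0]]
  ]
}}

```text
t: 45.7
tcp_pos: [0.4744, -0.2313, 0.29]
tool_rot: [1.0, -0.0, 0.0, -0.0]
force: [-0.7, -0.6, -0.1]
finger_gap: 0.998
```

```bash
python3 - <<'E'
from after import *
L=dict(LB=(.114,(.6627,.2383)),LO=(.114,(.675,.0796)),SO=(.094,(.6522,-.065)),SB=(.094,(.6537,-.2318)))
S0={c:np.load(c+".npz") for c in("top","scene")}
for c in("top","scene"):
    s=snapshot(c)
    for k in A: print(c,"cap",k,loc(s,*A[k],tol=.005))
    # tin rims before/after: circle through the rim-height points (light metal), and thinner/tape
    for tag,q in(("before",S0[c]),("after",s)):
        P=pts(q);o=[]
        for k,(z,xy) in L.items():
            r=np.hypot(P[...,0]-xy[0],P[...,1]-xy[1]);m=(abs(P[...,2]-z-.006)<.002)&(r<.065)&(r>.03)
            x,y=P[m][:,:2].T;sol=np.linalg.lstsq(np.c_[x,y,np.ones_like(x)],x*x+y*y,rcond=None)[0];o.append((k,(sol[:2]/2).round(4).tolist()))
        m=(abs(P[...,2]-.11)<.003)&(np.hypot(P[...,0]-.469,P[...,1]+.264)<.04);o.append(("thin",m.sum(),P[m].mean(0).round(4)[:2].tolist() if m.any() else None))
        I=cv2.cvtColor(q["img"],cv2.COLOR_RGB2HSV);m=(I[...,0]>50)&(I[...,0]<85)&(I[...,1]>100)&(abs(P[...,2]-.024)<.004);o.append(("tape",P[m].mean(0).round(4)[:2].tolist()))
        print(c,tag,o)
    cv2.imwrite(f"pics/final_{c}.png",s["img"][:,:,::-1])
E
```

```text
top cap LB (np.int64(183), array([0.6615, 0.2375, 0.224 ]))
top cap LO (np.int64(188), array([0.6727, 0.0791, 0.224 ]))
top cap SO (np.int64(116), array([ 0.6502, -0.064 ,  0.1817]))
top cap SB (np.int64(106), array([ 0.6529, -0.2307,  0.1823]))
top before [('LB', [0.6626, 0.237]), ('LO', [0.6747, 0.0796]), ('SO', [0.6521, -0.0648]), ('SB', [0.6537, -0.2305]), ('thin', np.int64(151), [0.4681, -0.2646]), ('tape', [0.4557, 0.4502])]
top after [('LB', [0.6631, 0.2374]), ('LO', [0.6753, 0.0793]), ('SO', [0.6524, -0.0649]), ('SB', [0.654, -0.2308]), ('thin', np.int64(131), [0.4657, -0.2649]), ('tape', [0.4561, 0.45])]
scene cap LB (np.int64(158), array([0.6631, 0.239 , 0.2235]))
scene cap LO (np.int64(176), array([0.6748, 0.0803, 0.2231]))
scene cap SO (np.int64(108), array([ 0.6525, -0.0625,  0.1813]))
scene cap SB (np.int64(94), array([ 0.6545, -0.2292,  0.1813]))
scene before [('LB', [0.6642, 0.2379]), ('LO', [0.6766, 0.0802]), ('SO', [0.6536, -0.0639]), ('SB', [0.6549, -0.2297]), ('thin', np.int64(92), [0.4699, -0.2648]), ('tape', [0.4505, 0.4093])]
scene after [('LB', [0.6643, 0.2377]), ('LO', [0.6768, 0.08]), ('SO', [0.6536, -0.064]), ('SB', [0.6552, -0.2296]), ('thin', np.int64(92), [0.4699, -0.2642]), ('tape', [0.4484, 0.4124])]
```

View pics/final_scene.png

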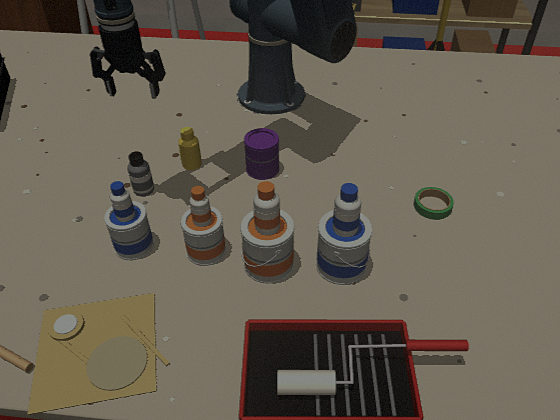

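The final picture shows all four bottles upright on their matching tins at (121,205), (201,208), (266,212) and (347,212). The thinner and tape haven't moved, and the gripper is clear of everything. I'm handing in the job.

```bash
python3 -c "
from station import manip;print(manip.sign_off())"
```

```text
the job is handed in; nothing more can be done
None
```

All four hardener bottles are standing on the lids of their matching tins, released. I handed the job in at about 46 s of the 120 s allowed. `sign_off()` gives no verdict, so the result rests on my own checks.

**Last checks, from the top and scene cameras:**
- **Position:** each bottle's cap is within about 3 mm of its tin's centre (15 mm allowed).
- **Depth:** cap tops are at 0.223–0.224 m (large) and 0.181–0.182 m (small), within 1 mm of full depth.
- **Upright:** all four look upright in the final picture. I did not measure their tilt in degrees.
- **Tins:** rim centres moved less than 1 mm from the start.
- **Thinner:** standing, and it moved no more than about 2.5 mm by either view; the larger figure is from the top view, partly hidden by the gripper.
- **Tape:** under 1 mm in the top view and about 4 mm in the scene view, which sees only part of the ring.
- **Gripper:** open and well clear of everything.

Nothing failed. The two cameras differ by about 2 mm, mostly in x, in line with the stated calibration.

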